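# Put the gauges away after the calibration lesson

### The job

Put the five gauges on the bench away in their trays: both setting rings in the round dish, both V-blocks in the broad rectangular tray, and the plug gauge lengthwise in the long narrow tray. Each must lie flat on the tray floor inside the lip, with nothing on top of anything else; rings flat and V-blocks groove up, as they are now. Leave the yellow cup and the blue caliper case where they are.

Things in the scene. Friction and masses are not known exactly. Their poses are not given: they have to be found in the camera images.
- ring_large: Large setting ring: bright steel ring lying flat, outside diameter 56 mm, bore 30 mm, height 24 mm, about 0.33 kg. Origin: centre of its underside; z is its axis, up.
- ring_small: Small setting ring: bright steel ring lying flat, outside diameter 40 mm, bore 18 mm, height 20 mm, about 0.16 kg. Origin: centre of its underside; z is its axis, up.
- vblock_large: Large V-block: dark steel block 50 mm long (its x) by 40 mm wide (its y) by 35 mm high, with a V groove 26 mm wide and 13 mm deep along x in its top; about 0.48 kg. The four outer sides are flat. Origin: centre of its underside; z up.
- vblock_small: Small V-block: the same form, 40 mm long (its x) by 32 mm wide (its y) by 28 mm high, V groove 20 mm wide and 10 mm deep along x in its top; about 0.25 kg. Origin: centre of its underside; z up.
- plug_gauge: Double-ended plug gauge lying on the bench, 100 mm long along its x: an octagonal aluminium handle in the middle, 46 mm long and 20 mm across flats (it rests on one flat, two others are upright), and a steel cylinder 27 mm long at each end (13 mm diameter at +x, 15 mm at -x). About 0.11 kg. Origin: its middle, on its axis, 10 mm above what the handle lies on.
- block_tray: Tray for V-blocks: the broad rectangular tray, 140 mm (its x) by 100 mm (its y) outside, 132 by 92 mm inside the lip; wood, grey-lined, fixed to the bench, 10 mm high overall with a 4 mm floor and a 6 mm lip (4 mm thick) round it. Origin: centre of its underside, on the bench; z up.
- plug_tray: Tray for the plug gauge: the long narrow rectangular tray, 140 mm (its x) by 56 mm (its y) outside, 132 by 48 mm inside the lip; wood, grey-lined, fixed to the bench, 10 mm high overall with a 4 mm floor and a 6 mm lip (4 mm thick) round it. Origin: centre of its underside, on the bench; z up.
- ring_dish: Dish for setting rings: the round tray, 156 mm outside diameter, 148 mm inside the lip; wood, grey-lined, fixed to the bench, 10 mm high overall with a 4 mm floor and a 6 mm lip (4 mm thick) round it. Origin: centre of its underside, on the bench; z up.
- cup: Bystander: yellow plastic cup, 68 mm rim diameter, 80 mm high, loose. Origin: centre of its underside.
- caliper_case: Bystander: closed blue caliper case, 200 mm (its x) by 75 mm (its y) by 20 mm high, loose. Origin: centre of its underside.

How it is judged:
By the outcome, as a careful person would: the job done as asked, in the order asked, and still so for the second after the job is handed in, with the robot touching nothing.
It also fails if it takes over 120 s, if anything falls off the work surface, if the arm or the gripper's body presses on something with over 40 N, if the wrist force passes 120 N, or if a joint passes its speed limit or range.

### The arm

A 6-joint arm with a two-finger parallel gripper is mounted at the origin on the work surface. World frame = base frame: x ahead of the robot, y to its left, z up, the work surface at z = 0. Lengths are in m, angles in rad, forces in N, time in s.
With the tool pointing down it reaches from about 0.3 to 0.875 m from the base axis. Payload 6.4 kg.
Tool frame: the origin (TCP) lies between the finger pads; the fingertips stand ctrl.tip_extent ahead of it and the grasp point (between the pads) is the TCP (ctrl.tip_extent is the distance from the TCP to the fingertips, in m); z points along the fingers, y is the line along which they close (so a half turn about z gives the same grasp; the last joint's range is limited). The gripper opens to 85 mm and grips with 20 to 120 N. Pads are 22 mm wide; open, the fingers measure 114 mm over their backs; the gripper's body (76 mm by 85 mm) begins 54 mm behind the grasp point. The pads swing forward as they close: fully open they stand 13 mm farther back than shut.
Start: joints at [0.974, 0.181, 1.607, -0, 1.354, -0.206], TCP at [0.219, 0.532, 0.25] pointing down, gripper open.
Joint ranges: [-2.99, 2.99], [-0.89, 2.07], [0.3, 2.58], [-1.14, 4.28], [0, 2.63], [-3.12, 3.12]. Speed limits (rad/s): [2.57, 2.57, 3.01, 3.14, 3.14, 3.14].

### API

Orientations are given as a unit quaternion [w, x, y, z].
In Python, from bench import ctrl gives the robot as it stands.
- The arm moves only by the tool send_rows, never from a script. Its arguments are lists of equal length, an entry for each row: "dr": the turn, a rotation vector about the tool's x, y, z in units of 6 degrees (1.0 is 6 degrees), a list of three; "xyz": the shift along the tool's x, y, z in cm, a list of three; "jaw": the opening in per cent of the stroke, from 0 (shut) to 100 (fully open). In form: {"dr": [[wx, wy, wz], ...], "xyz": [[dx, dy, dz], ...], "jaw": [jaw, ...]}. A call has exactly 8 rows; each row is the pose to reach, as a shift and turn from the pose commanded when the call began, along the tool's axes at that moment; what a row does not reach only later rows make up. A row lasts 1/8 s, in which the tool goes at most 62.5 mm and 10.7 degrees, less where a joint would pass 70% of its speed; a pose out of reach is approached as far as the arm can. A call with a gripper value outside its range is refused whole. The fingers move at their own pace and stop on an object; the grip force is fixed at half the most. Time passes only in rows, so rows that repeat a pose let the fingers close, or fill a call up. It gives the time, the measured TCP pose, the force, the opening and the grip force at its end, in the units of the state.
- ctrl.get_obs(): the state, without advancing time (a new reading comes with each control period).
- ctrl.camera(name): name is "scene" or "top"; returns the picture (384x512x3 uint8, red, green, blue); there is no depth.
- ctrl.calibration(name): a dict with "camera_matrix" (3x3 intrinsics, pixels), "D" ([k1, k2, p1, p2, k3] as OpenCV has them; the pictures are not rectified), "world_from_camera" (4x4, takes a point from camera to world coordinates). Camera axes: x right, y up, looking along -z (the intrinsics and any distortion apply to the point x, -y, -z); pixel columns grow to the right and rows downward; lengths in m; the calibration is good to about 2 mm. A picture is of the moment at which its call begins. calibration takes no time and is no camera call.
- ctrl.hand_in(): hands the job in; it is judged then, once.
The state is a dict: "time_s": time; "q": joint angles; "dq": joint speeds; "joint_efforts": joint torques, N m; "eef_pos": TCP position; "eef_rot": TCP orientation; "wrist_force": force on the tool from outside, world axes, zero at the start; "torque": the same for the moment, N m; "opening": opening from 0.0 (shut) to 1.0 (fully open); "grasp_force": force on a finger pad.
Only numpy, scipy, OpenCV 4.12 (cv2) and the standard library are available. Lean on these libraries where they do the work, as an engineer would, in place of code of your own. Each camera call takes 0.05 s, during which the arm holds its last target. There are 200 camera calls.

## Working session

There is one attempt and no reset: what is moved stays moved. The work goes in short steps, Python scripts to look and compute and a tool call to move; the robot and the scene stay as the last step left them, time stands still between calls to the robot, and variables do not carry over. Pictures are saved under pics/ and viewed, at most 14 in all, crops included, and the job is handed in when it is done.

Besides the shell and the picture viewer there is one more tool, called after "Request:" as name(argument=value, ...), one argument or row to a line, values as JSON. send_rows: Moves the arm, as the interface text tells. Its arguments: {"type":"object","properties":{"dr":{"type":"array","items":{"type":"array","items":{"type":"number"}}},"xyz":{"type":"array","items":{"type":"array","items":{"type":"number"}}},"jaw":{"type":"array","items":{"type":"number"}}},"required":["dr","xyz","jaw"]}

```bash
mkdir -p pics; ls
python3 - <<'E'
from bench import ctrl
import cv2
o=ctrl.get_obs(); print(o['time_s'],o['eef_pos'],o['eef_rot'],o['opening'],ctrl.tip_extent)
for n in('top','scene'):
    cv2.imwrite(f'pics/{n}0.png',ctrl.camera(n)[:,:,::-1]); c=ctrl.calibration(n); print(c)
E
```

```text
pics
0.0 [0.21874905 0.53121257 0.24939521] [-3.47878640e-04  1.94184198e-01  9.80964705e-01 -7.90344764e-04] 1.0024658245058418 0.019
{'camera_matrix': array([[471.02678477,   0.        , 259.85176949],
       [  0.        , 471.02678477, 187.07272051],
       [  0.        ,   0.        ,   1.        ]]), 'D': array([0.02824161, 0.        , 0.        , 0.        , 0.        ]), 'world_from_camera': array([[-0.08196381,  0.97432221, -0.2097097 ,  0.3513577 ],
       [-0.99662884, -0.07937044,  0.02076734,  0.00169762],
       [ 0.00358933,  0.2107049 ,  0.97754312,  1.14453002],
       [ 0.        ,  0.        ,  0.        ,  1.        ]])}
{'camera_matrix': array([[454.28113311,   0.        , 256.74487006],
       [  0.        , 454.28113311, 191.46030772],
       [  0.        ,   0.        ,   1.        ]]), 'D': array([0.00425573, 0.        , 0.        , 0.        , 0.        ]), 'world_from_camera': array([[ 0.36067528, -0.76407158,  0.53489061,  1.2403683 ],
       [ 0.93263915,  0.28937974, -0.21550771, -0.25696045],
       [ 0.00987681,  0.57658823,  0.81697519,  1.06670401],
       [ 0.        ,  0.        ,  0.        ,  1.        ]])}
```

View pics/top0.png

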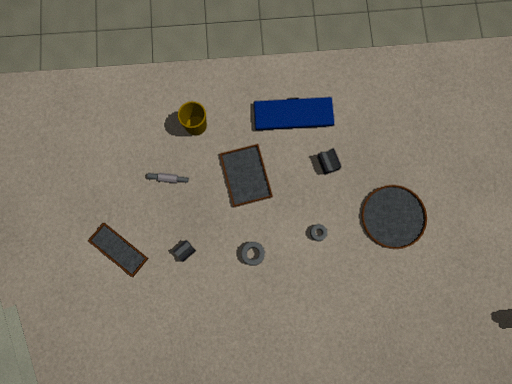

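View pics/scene0.png

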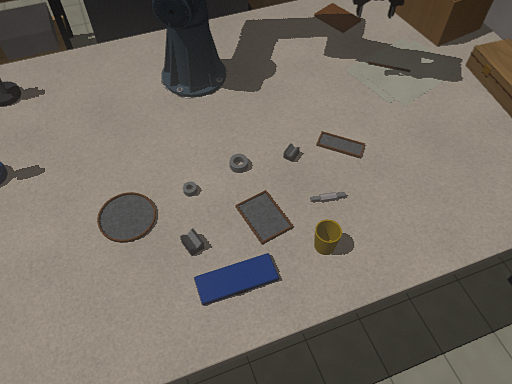

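The top view shows everything: ring_large (252,253), ring_small (318,232), vblock_large (329,161), vblock_small (182,251), plug (167,178), plug_tray (118,250), block_tray (245,175) and ring_dish (393,216). The scene view shows the same layout.

```bash
cat > h.py <<'E'
from bench import ctrl
import cv2, numpy as np
def ray(n,px):
    c=ctrl.calibration(n); u=cv2.undistortPoints(np.float64(px).reshape(-1,1,2),c['camera_matrix'],c['D']).reshape(-1,2)
    T=c['world_from_camera']; d=np.c_[u[:,0],-u[:,1],-np.ones(len(u))]@T[:3,:3].T
    return T[:3,3],d
def plane(n,px,z):
    o,d=ray(n,px); return (o+d*((z-o[2])/d[:,2])[:,None])[:,:2]
E
python3 - <<'E'
from h import *
im={n:cv2.imread(f'pics/{n}0.png') for n in('top','scene')}
for n,I in im.items():
    hsv=cv2.cvtColor(I,cv2.COLOR_BGR2HSV); print(n,'bench',hsv[300,200])
    r=(85,440,95,285) if n=='top' else (90,380,125,260)
    m=((hsv[:,:,1]<45)).astype(np.uint8)*255
    m[:r[2]]=0;m[r[3]:]=0;m[:,:r[0]]=0;m[:,r[1]:]=0
    m=cv2.morphologyEx(m,cv2.MORPH_CLOSE,np.ones((3,3)))
    for c in cv2.findContours(m,cv2.RETR_EXTERNAL,cv2.CHAIN_APPROX_NONE)[0]:
        a=cv2.contourArea(c)
        if a<40: continue
        R=cv2.minAreaRect(plane(n,c[:,0],0.004 if a>700 else .012).astype(np.float32)*1000)
        print(n,int(a),c[:,0].mean(0).round(1),np.round(R[0],1),np.round(R[1],1),round(R[2],1))
T=im['top']; S=im['scene']
def crop(I,cx,cy,w=25): return cv2.resize(I[cy-w:cy+w,cx-w:cx+w],(266,266),interpolation=cv2.INTER_CUBIC)
g=np.vstack([np.hstack([crop(T,329,161),crop(T,182,251),crop(T,167,178)]),np.hstack([crop(S,192,241),crop(S,291,152),crop(S,328,197)])])
cv2.imwrite('pics/c1.png',cv2.convertScaleAbs(g,alpha=1.5,beta=20))
E
```

```text
top bench [ 18  46 134]
top 62615 [243.2 184. ] [599.7 -29.2] [910.7 478.3] 85.3
scene bench [ 18  38 102]
scene 38633 [234.6 192. ] [500.4 -31.1] [921.1 475.2] 69.4
```

View pics/c1.png

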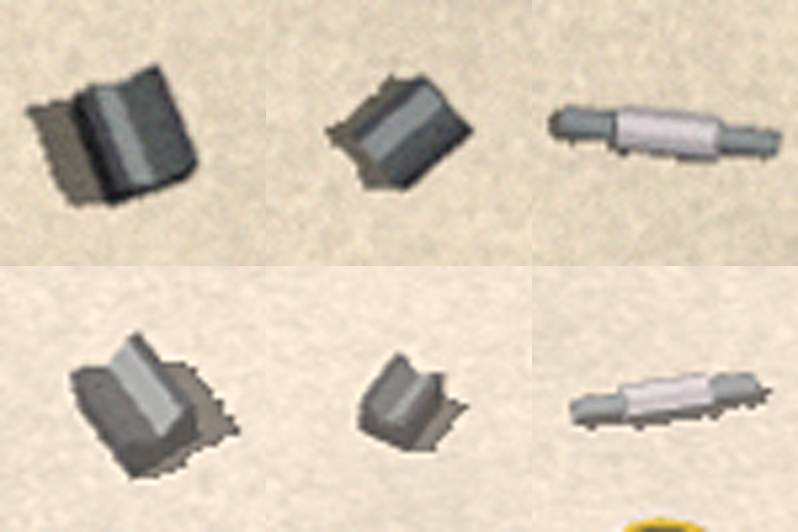

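Top row, left to right: the large V-block with its shadow to the left, the small V-block, and the plug. Bottom row: the same three from the scene camera. Steel reads bluish and shadow brownish, so I'll segment on R-B.

Run:
```python
from h import *
seeds={'top':dict(vbL=(329,161,.0175),vbS=(182,251,.014),plug=(167,178,.010),rL=(252,253,.020),rS=(318,232,.017),pt=(118,250,.004),bt=(245,175,.004),dish=(393,216,.004)),
'scene':dict(vbL=(192,241,.0175),vbS=(291,152,.014),plug=(328,197,.010),rL=(239,162,.020),rS=(190,188,.017),pt=(340,145,.004),bt=(264,216,.004),dish=(127,217,.004))}
tiles=[]
for n in seeds:
    I=cv2.imread(f'pics/{n}0.png').astype(float); r=(I[:,:,2]-I[:,:,0])/(I.sum(2)+1)
    print(n,'bench r',np.median(r[100:300,100:400]).round(3))
    m0=(cv2.GaussianBlur(r,(3,3),0)<0.035).astype(np.uint8)
    for k,(x,y,z) in seeds[n].items():
        w=40 if k in('pt','bt','dish') else 24
        m=np.zeros_like(m0); m[y-w:y+w,x-w:x+w]=m0[y-w:y+w,x-w:x+w]
        cs=cv2.findContours(m,cv2.RETR_EXTERNAL,cv2.CHAIN_APPROX_NONE)[0]
        c=max(cs,key=cv2.contourArea); p=(plane(n,c[:,0],z)*1000).astype(np.float32)
        R=cv2.minAreaRect(p); 
        print(n,k,int(cv2.contourArea(c)),'ctr',np.round(R[0],1),np.round(R[1],1),round(R[2],1))
    tiles.append(cv2.resize(m0*255,(400,300)))
I=cv2.imread('pics/top0.png')
```

```text
top bench r 0.065
top vbL 368 ctr [ 645.  -197.8] [56.6 48.2] 15.8
top vbS 242 ctr [454.8 171.2] [36.7 42.1] 36.7
top plug 229 ctr [637.3 203.4] [102.3  20.6] 79.5
top rL 413 ctr [434.9   8.3] [54.5 51.7] 85.3
top rS 201 ctr [ 472.1 -152.4] [38.5 38.5] 85.4
top pt 897 ctr [472.3 330.1] [126.   43.1] 47.7
top bt 1632 ctr [630.6  10.7] [126.3  86.5] 10.2
top dish 2575 ctr [ 497.2 -341.8] [138.7 141.3] 82.6
scene bench r 0.054
scene vbL 267 ctr [ 640.4 -195. ] [65.8 44.6] 10.8
scene vbS 97 ctr [445.2 171.6] [31.  50.1] 39.7
scene plug 163 ctr [635.2 204. ] [102.5  23.4] 79.0
scene rL 251 ctr [437.4   5.2] [53.4 64.3] 69.3
scene rS 137 ctr [ 475.5 -155.2] [37.7 45.3] 69.3
scene pt 315 ctr [466.8 331.6] [126.   36.7] 47.4
scene bt 1133 ctr [627.   11.8] [124.7  85.4] 10.2
scene dish 1697 ctr [ 494.6 -340.3] [138.6 138.9] 80.0
```

```bash
cat > go.py <<'E'
# python3 go.py "x y z yaw" ...  (mm, deg of tool y): shifts from the present pose in move units
import sys; from h import *; from scipy.spatial.transform import Rotation as Ro
o=ctrl.get_obs(); R=Ro.from_quat(np.roll(o['eef_rot'],-1)); M=R.as_matrix(); p=np.array(o['eef_pos'])
print('t',round(o['time_s'],2),'pos',(p*1000).round(1),'yaw',round(np.degrees(np.arctan2(M[1,1],M[0,1])),1),'open',round(o['opening'],3),'grip',round(o['grasp_force'],1),'F',np.round(o['wrist_force'],1),'q',np.round(o['q'],2),'tip',ctrl.tip_extent)
for a in sys.argv[1:]:
    x,y,z,w=map(float,a.split()); s,c=np.sin(np.radians(w)),np.cos(np.radians(w))
    T=np.array([[-s*-1*-1,c,0],[c,s,0],[0,0,-1.]]) if False else np.column_stack([np.cross([c,s,0],[0,0,-1.]),[c,s,0],[0,0,-1.]])
    d=M.T@(np.array([x,y,z])/1000-p)*100; r=Ro.from_matrix(M.T@T).as_rotvec()/np.radians(6)
    print(a,'-> xyz',d.round(2),'dr',r.round(2))
E
sed -i 's/^    T=.* if False else /    T=/' go.py; python3 go.py "435 8 120 0" "435 8 24 0"
```

```text
t 0.1 pos [218.7 531.3 249.5] yaw 67.6 open 1.001 grip 0.0 F [-0.4 -0.1  0.4] q [ 0.97  0.18  1.61  0.    1.35 -0.21] tip 0.019
435 8 120 0 -> xyz [-39.93 -40.13  13.  ] dr [-1.000e-02  1.000e-02  1.127e+01]
435 8 24 0 -> xyz [-39.93 -40.11  22.6 ] dr [-1.000e-02  1.000e-02  1.127e+01]
```

Request:
send_rows(
  dr=[
    [0, 0, 1.5],
    [0, 0, 3],
    [0, 0, 4.5],
    [0, 0, 6],
    [0, 0, 7.5],
    [0, 0, 9],
    [0, 0, 10.3],
    [0, 0, 11.27],
  ],
  xyz=[
    [-5, -5, 0],
    [-10, -10, 2],
    [-15, -15, 4],
    [-20, -20, 6],
    [-25, -25, 8],
    [-30, -30, 10],
    [-35, -35, 12],
    [-39.93, -40.13, 13],
  ],
  jaw=[85, 85, 85, 85, 85, 85, 85, 85],
)

```text
time_s: 1.1
eef_pos: [0.405, 0.0818, 0.1368]
eef_rot: [-0.0, 0.709, 0.706, 0.0]
wrist_force: [1.4, 1.6, 0.9]
opening: 0.849
grasp_force: 0.0
```

```bash
python3 go.py "435 8 120 0" "435 8 24 0"
python3 - <<'E'
from h import *
a=ctrl.camera('top')[:,:,::-1]; b=ctrl.camera('scene')[:,:,::-1]
f=lambda I,x,y:cv2.resize(I[y-50:y+50,x-50:x+50],(400,400),interpolation=cv2.INTER_CUBIC)
cv2.imwrite('pics/c2.png',np.hstack([f(a,252,253),f(b,239,150)]))
E
```

```text
t 1.1 pos [405.   81.8 136.8] yaw -0.2 open 0.849 grip 0.0 F [1.4 1.6 0.9] q [-0.09 -0.05  2.1   0.    1.09 -0.09] tip 0.019
435 8 120 0 -> xyz [-7.37  3.02  1.68] dr [-0.   -0.   -0.04]
435 8 24 0 -> xyz [-7.37  3.02 11.28] dr [-0.   -0.   -0.04]
```

View pics/c2.png

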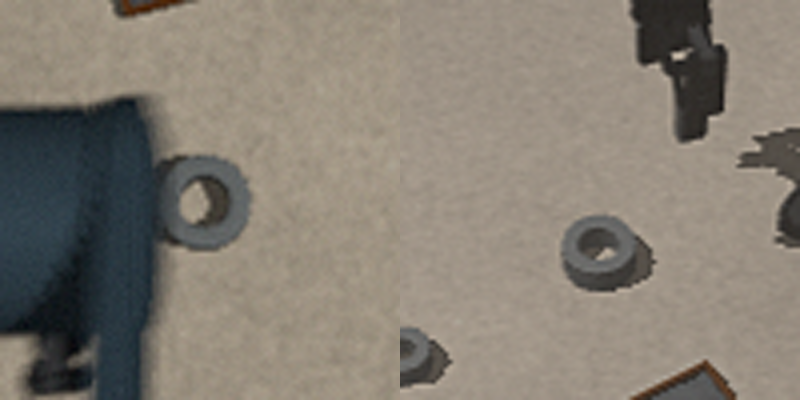

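The left half (top view) shows ring_large lying beside the arm at about (252,253). The right half (scene view) shows the gripper still 80 mm short. I'll finish the approach.

```bash
python3 go.py "435 8 60 0" "435 8 24 0"
```

```text
t 1.2 pos [406.2  78.6 136.6] yaw -0.6 open 0.848 grip 0.0 F [-0.9  0.2  0.6] q [-0.1  -0.04  2.1  -0.    1.09 -0.09] tip 0.019
435 8 60 0 -> xyz [-7.02  2.95  7.66] dr [-0.01  0.01 -0.09]
435 8 24 0 -> xyz [-7.02  2.96 11.26] dr [-0.01  0.01 -0.09]
```

Request:
send_rows(
  dr=[
    [0, 0, -0.1],
    [0, 0, -0.1],
    [0, 0, -0.1],
    [0, 0, -0.1],
    [0, 0, -0.1],
    [0, 0, -0.1],
    [0, 0, -0.1],
    [0, 0, -0.1],
  ],
  xyz=[
    [-3.5, 1.5, 2],
    [-7.02, 2.95, 4],
    [-7.02, 2.95, 6],
    [-7.02, 2.95, 7.66],
    [-7.02, 2.95, 7.66],
    [-7.02, 2.95, 7.66],
    [-7.02, 2.95, 7.66],
    [-7.02, 2.95, 7.66],
  ],
  jaw=[85, 85, 85, 85, 85, 85, 85, 85],
)

```text
time_s: 2.2
eef_pos: [0.4349, 0.0135, 0.0615]
eef_rot: [0.001, 0.703, 0.711, 0.0]
wrist_force: [-1.3, -0.2, -0.1]
opening: 0.849
grasp_force: 0.0
```

```bash
python3 go.py "435 8 60 0" "435 8 24 0"
python3 - <<'E'
from h import *
b=ctrl.camera('scene')[:,:,::-1]
f=lambda I,x,y:cv2.resize(I[y-40:y+40,x-40:x+40],(500,500),interpolation=cv2.INTER_CUBIC)
cv2.imwrite('pics/c3.png',f(b,239,150))
E
```

```text
t 2.2 pos [434.9  13.5  61.5] yaw 0.6 open 0.849 grip 0.0 F [-1.3 -0.2 -0.1] q [-0.24  0.15  2.08  0.    0.9  -0.25] tip 0.019
435 8 60 0 -> xyz [-0.55  0.    0.15] dr [0.01 0.   0.1 ]
435 8 24 0 -> xyz [-0.55 -0.    3.75] dr [0.01 0.   0.1 ]
```

View pics/c3.png

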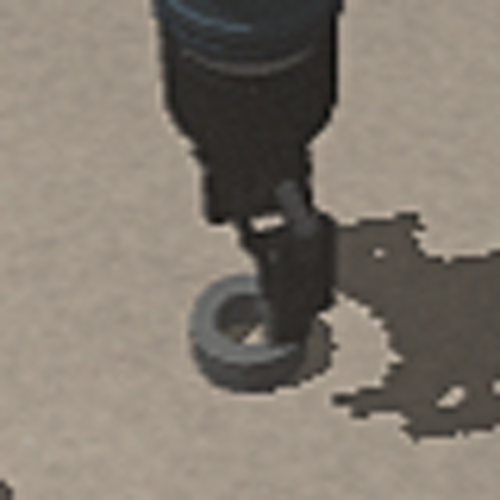

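The crop shows the gripper above ring_large, with the front finger near crop pixel (290,310). It is about 5 mm off in y, as the pose reading says. I'll correct that, descend and close.

Request:
send_rows(
  dr=[
    [0, 0, 0.1],
    [0, 0, 0.1],
    [0, 0, 0.1],
    [0, 0, 0.1],
    [0, 0, 0.1],
    [0, 0, 0.1],
    [0, 0, 0.1],
    [0, 0, 0.1],
  ],
  xyz=[
    [-0.55, 0, 0.15],
    [-0.55, 0, 1],
    [-0.55, 0, 2],
    [-0.55, 0, 3],
    [-0.55, 0, 3.75],
    [-0.55, 0, 3.75],
    [-0.55, 0, 3.75],
    [-0.55, 0, 3.75],
  ],
  jaw=[85, 85, 85, 85, 85, 85, 60, 40],
)

```text
time_s: 3.25
eef_pos: [0.4348, 0.0079, 0.0241]
eef_rot: [0.0, 0.707, 0.707, 0.0]
wrist_force: [-1.7, 0.2, 5.4]
opening: 0.638
grasp_force: 61.9
```

```bash
python3 go.py "435 8 24 0"
```

```text
t 3.25 pos [434.8   7.9  24.1] yaw 0.0 open 0.638 grip 61.9 F [-1.7  0.2  5.4] q [-0.26  0.24  2.09 -0.    0.81 -0.26] tip 0.019
435 8 24 0 -> xyz [0.01 0.02 0.01] dr [0. 0. 0.]
```

```bash
python3 go.py "435 8 90 0" "514 -317 90 -34.5"
```

```text
t 3.25 pos [434.8   7.9  24.1] yaw 0.0 open 0.638 grip 61.9 F [-1.7  0.2  5.4] q [-0.26  0.24  2.09 -0.    0.81 -0.26] tip 0.019
435 8 90 0 -> xyz [ 0.01  0.02 -6.59] dr [0. 0. 0.]
514 -317 90 -34.5 -> xyz [-32.49   7.91  -6.58] dr [0.   0.   5.75]
```

Request:
send_rows(
  dr=[
    [0, 0, 0],
    [0, 0, 0],
    [0, 0, 1],
    [0, 0, 2.2],
    [0, 0, 3.4],
    [0, 0, 4.6],
    [0, 0, 5.75],
    [0, 0, 5.75],
  ],
  xyz=[
    [0, 0, -2.5],
    [0, 0, -6.6],
    [-5, 1.3, -6.6],
    [-11, 2.7, -6.6],
    [-17, 4.1, -6.6],
    [-23, 5.6, -6.6],
    [-29, 7, -6.6],
    [-32.5, 7.9, -6.6],
  ],
  jaw=[40, 40, 40, 40, 40, 40, 40, 40],
)

```text
time_s: 4.25
eef_pos: [0.5134, -0.3202, 0.0892]
eef_rot: [0.0, 0.886, 0.464, -0.0]
wrist_force: [0.9, 0.3, -3.3]
opening: 0.633
grasp_force: 65.3
```

```bash
python3 go.py "514 -317 90 -34.5" "514 -317 29 -34.5"
```

```text
t 4.25 pos [ 513.4 -320.2   89.2] yaw -34.7 open 0.633 grip 65.3 F [ 0.9  0.3 -3.3] q [-0.75  0.43  1.64 -0.    1.07 -0.15] tip 0.019
514 -317 90 -34.5 -> xyz [ 0.29 -0.13 -0.08] dr [ 0.01  0.   -0.03]
514 -317 29 -34.5 -> xyz [ 0.29 -0.14  6.02] dr [ 0.01  0.   -0.03]
```

Request:
send_rows(
  dr=[
    [0, 0, 0],
    [0, 0, 0],
    [0, 0, 0],
    [0, 0, 0],
    [0, 0, 0],
    [0, 0, 0],
    [0, 0, 0],
    [0, 0, 0],
  ],
  xyz=[
    [0, 0, 1],
    [0, 0, 3],
    [0, 0, 4.5],
    [0, 0, 5.5],
    [0, 0, 6.1],
    [0, 0, 6.1],
    [0, 0, 6.1],
    [0, 0, 6.1],
  ],
  jaw=[40, 40, 40, 40, 40, 40, 40, 40],
)

```text
time_s: 5.25
eef_pos: [0.5136, -0.3172, 0.0285]
eef_rot: [0.0, 0.885, 0.466, 0.0]
wrist_force: [-0.2, 0.8, -3.0]
opening: 0.634
grasp_force: 65.3
```

```bash
python3 go.py "514 -317 28 -34.5"
```

```text
t 5.25 pos [ 513.6 -317.2   28.5] yaw -34.5 open 0.634 grip 65.3 F [-0.2  0.8 -3. ] q [-0.75  0.52  1.66 -0.    0.96 -0.15] tip 0.019
514 -317 28 -34.5 -> xyz [0.04 0.03 0.05] dr [ 0.  0. -0.]
```

Request:
send_rows(
  dr=[
    [0, 0, 0],
    [0, 0, 0],
    [0, 0, 0],
    [0, 0, 0],
    [0, 0, 0],
    [0, 0, 0],
    [0, 0, 0],
    [0, 0, 0],
  ],
  xyz=[
    [0, 0, 0.05],
    [0, 0, 0.05],
    [0, 0, 0.05],
    [0, 0, 0.05],
    [0, 0, -1],
    [0, 0, -3],
    [0, 0, -6],
    [0, 0, -6],
  ],
  jaw=[40, 70, 84, 84, 84, 84, 84, 84],
)

```text
time_s: 6.25
eef_pos: [0.5155, -0.3189, 0.0928]
eef_rot: [0.003, 0.885, 0.466, 0.001]
wrist_force: [-0.4, 0.0, -0.4]
opening: 0.838
grasp_force: 0.0
```

```bash
python3 go.py "472 -152.5 88 -18" "472 -152.5 22.5 -18"
```

```text
t 6.25 pos [ 515.5 -318.9   92.8] yaw -34.5 open 0.838 grip 0.0 F [-0.4  0.  -0.4] q [-0.75  0.42  1.64 -0.    1.07 -0.15] tip 0.019
472 -152.5 88 -18 -> xyz [ 11.25 -13.02   0.37] dr [ 0.07  0.02 -2.75]
472 -152.5 22.5 -18 -> xyz [ 11.26 -13.06   6.92] dr [ 0.07  0.02 -2.75]
```

Request:
send_rows(
  dr=[
    [0, 0, -0.7],
    [0, 0, -1.4],
    [0, 0, -2.1],
    [0, 0, -2.75],
    [0, 0, -2.75],
    [0, 0, -2.75],
    [0, 0, -2.75],
    [0, 0, -2.75],
  ],
  xyz=[
    [2.9, -3.3, 0],
    [5.8, -6.6, 0],
    [8.7, -10, 1.3],
    [11.2, -12.8, 2.6],
    [11.2, -12.8, 2.6],
    [11.2, -12.8, 2.6],
    [11.2, -12.8, 2.6],
    [11.2, -12.8, 2.6],
  ],
  jaw=[84, 80, 75, 70, 70, 70, 70, 70],
)

```text
time_s: 7.25
eef_pos: [0.4719, -0.1533, 0.0627]
eef_rot: [0.0, 0.809, 0.587, 0.0]
wrist_force: [0.5, 0.1, -0.1]
opening: 0.701
grasp_force: 0.0
```

```bash
python3 go.py "472 -152.5 22.5 -18"
python3 - <<'E'
from h import *
b=ctrl.camera('scene')[:,:,::-1];a=ctrl.camera('top')[:,:,::-1]
f=lambda I,x,y:cv2.resize(I[y-40:y+40,x-40:x+40],(400,400),interpolation=cv2.INTER_CUBIC)
cv2.imwrite('pics/c4.png',np.hstack([f(b,130,215),f(b,190,180)]))
E
```

```text
t 7.25 pos [ 471.9 -153.3   62.7] yaw -18.1 open 0.701 grip 0.0 F [ 0.5  0.1 -0.1] q [-0.55  0.27  1.93 -0.    0.94 -0.24] tip 0.019
472 -152.5 22.5 -18 -> xyz [ 0.08 -0.02  4.02] dr [ 0.01  0.   -0.01]
```

View pics/c4.png

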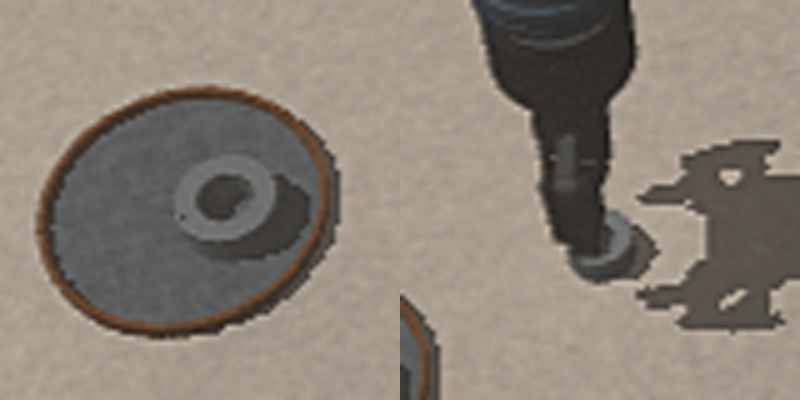

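ring_large lies in the dish, right of centre at crop pixel (225,200), clear of the lip. The gripper is over ring_small. I'll descend and close.

Request:
send_rows(
  dr=[
    [0, 0, 0],
    [0, 0, 0],
    [0, 0, 0],
    [0, 0, 0],
    [0, 0, 0],
    [0, 0, 0],
    [0, 0, 0],
    [0, 0, 0],
  ],
  xyz=[
    [0.05, 0, 1],
    [0.05, 0, 2],
    [0.05, 0, 3],
    [0.05, 0, 4],
    [0.05, 0, 4],
    [0.05, 0, 4],
    [0.05, 0, 4],
    [0.05, 0, 4],
  ],
  jaw=[70, 70, 70, 70, 70, 45, 25, 25],
)

```text
time_s: 8.35
eef_pos: [0.472, -0.152, 0.023]
eef_rot: [0.001, 0.809, 0.588, 0.0]
wrist_force: [-0.7, 0.6, 5.7]
opening: 0.439
grasp_force: 60.5
```

```bash
python3 go.py "472 -152.5 80 -18" "473 -376 80 -34.5"
```

```text
t 8.35 pos [ 472. -152.   23.] yaw -18.0 open 0.439 grip 60.5 F [-0.7  0.6  5.7] q [-0.55  0.35  1.94 -0.    0.85 -0.24] tip 0.019
472 -152.5 80 -18 -> xyz [-0.05  0.02 -5.7 ] dr [ 0.01  0.   -0.  ]
473 -376 80 -34.5 -> xyz [-21.27   7.02  -5.69] dr [0.01 0.   2.75]
```

Request:
send_rows(
  dr=[
    [0, 0, 0],
    [0, 0, 0],
    [0, 0, 0.6],
    [0, 0, 1.3],
    [0, 0, 2],
    [0, 0, 2.75],
    [0, 0, 2.75],
    [0, 0, 2.75],
  ],
  xyz=[
    [0, 0, -2.5],
    [0, 0, -5.7],
    [-5.3, 1.7, -5.7],
    [-10.6, 3.5, -5.7],
    [-16, 5.3, -5.7],
    [-21.25, 7, -5.7],
    [-21.25, 7, -5.7],
    [-21.25, 7, -5.7],
  ],
  jaw=[25, 25, 25, 25, 25, 25, 25, 25],
)

```text
time_s: 9.35
eef_pos: [0.4718, -0.3748, 0.0786]
eef_rot: [-0.001, 0.885, 0.465, -0.0]
wrist_force: [0.3, -0.1, -1.5]
opening: 0.439
grasp_force: 60.8
```

```bash
python3 go.py "473 -376 80 -34.5" "473 -376 27.2 -34.5"
```

```text
t 9.35 pos [ 471.8 -374.8   78.6] yaw -34.5 open 0.439 grip 60.8 F [ 0.3 -0.1 -1.5] q [-0.87  0.44  1.65  0.    1.05 -0.27] tip 0.019
473 -376 80 -34.5 -> xyz [-0.03  0.16 -0.14] dr [-0.02 -0.01 -0.  ]
473 -376 27.2 -34.5 -> xyz [-0.04  0.17  5.14] dr [-0.02 -0.01 -0.  ]
```

Request:
send_rows(
  dr=[
    [0, 0, 0],
    [0, 0, 0],
    [0, 0, 0],
    [0, 0, 0],
    [0, 0, 0],
    [0, 0, 0],
    [0, 0, 0],
    [0, 0, 0],
  ],
  xyz=[
    [0, 0, 1.5],
    [0, 0, 3],
    [0, 0, 4.2],
    [0, 0, 5],
    [0, 0, 5.25],
    [0, 0, 5.25],
    [0, 0, 5.25],
    [0, 0, 5.25],
  ],
  jaw=[25, 25, 25, 25, 25, 25, 25, 60],
)

```text
time_s: 10.35
eef_pos: [0.4726, -0.3758, 0.027]
eef_rot: [0.0, 0.885, 0.466, 0.0]
wrist_force: [-0.7, -0.5, -0.7]
opening: 0.6
grasp_force: 0.0
```

Request:
send_rows(
  dr=[
    [0, 0, 0],
    [0, 0, 0],
    [0, 0, 0],
    [0, 0, 0],
    [0, 0, 0],
    [0, 0, 0],
    [0, 0, 0],
    [0, 0, 0],
  ],
  xyz=[
    [0, 0, 0],
    [0, 0, 0],
    [0, 0, -1.5],
    [0, 0, -3.5],
    [0, 0, -6],
    [0, 0, -8],
    [0, 0, -8],
    [0, 0, -8],
  ],
  jaw=[62, 62, 62, 62, 70, 75, 75, 75],
)

```text
time_s: 11.35
eef_pos: [0.4722, -0.3752, 0.1065]
eef_rot: [-0.0, 0.885, 0.466, -0.0]
wrist_force: [-0.3, 0.1, -0.2]
opening: 0.747
grasp_force: 0.0
```

```bash
python3 go.py "644 -197 107 13" "644 -197 107 103"
```

```text
t 11.35 pos [ 472.2 -375.2  106.5] yaw -34.5 open 0.747 grip 0.0 F [-0.3  0.1 -0.2] q [-0.87  0.4   1.64 -0.    1.1  -0.27] tip 0.019
644 -197 107 13 -> xyz [24.42  4.06 -0.05] dr [-0.   -0.   -7.92]
644 -197 107 103 -> xyz [24.42  4.06 -0.05] dr [-0.000e+00 -1.000e-02 -2.292e+01]
```

Request:
send_rows(
  dr=[
    [0, 0, 1.2],
    [0, 0, 2.6],
    [0, 0, 4],
    [0, 0, 5.4],
    [0, 0, 6.6],
    [0, 0, 7.08],
    [0, 0, 7.08],
    [0, 0, 7.08],
  ],
  xyz=[
    [4.5, 0.75, 0],
    [9, 1.5, 0],
    [13.5, 2.25, 0],
    [18, 3, 0],
    [22, 3.6, 1],
    [24.4, 4.06, 2.5],
    [24.4, 4.06, 2.5],
    [24.4, 4.06, 2.5],
  ],
  jaw=[75, 75, 75, 75, 75, 75, 75, 75],
)

```text
time_s: 12.35
eef_pos: [0.6433, -0.1976, 0.081]
eef_rot: [-0.0, 0.994, 0.114, -0.001]
wrist_force: [0.1, 0.1, 0.2]
opening: 0.749
grasp_force: 0.0
```

```bash
python3 go.py "644 -197 30 -77"
python3 - <<'E'
from h import *
b=ctrl.camera('scene')[:,:,::-1]
f=lambda I,x,y:cv2.resize(I[y-40:y+40,x-40:x+40],(400,400),interpolation=cv2.INTER_CUBIC)
cv2.imwrite('pics/c5.png',np.hstack([f(b,130,215),f(b,192,230)]))
E
```

```text
t 12.35 pos [ 643.3 -197.6   81. ] yaw -76.9 open 0.749 grip 0.0 F [0.1 0.1 0.2] q [-0.47  0.57  1.45 -0.    1.12  0.87] tip 0.019
644 -197 30 -77 -> xyz [ 0.09 -0.04  5.1 ] dr [-0.01  0.02  0.01]
```

View pics/c5.png

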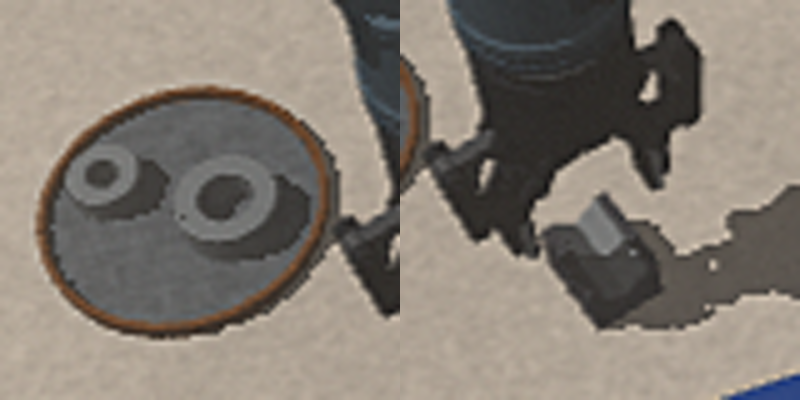

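Both rings are flat in the dish, the small one at crop pixel (100,175) and the large at (225,200). The fingers straddle the large V-block, parallel to its sides, so I'll descend.

Request:
send_rows(
  dr=[
    [0, 0, 0],
    [0, 0, 0],
    [0, 0, 0],
    [0, 0, 0],
    [0, 0, 0],
    [0, 0, 0],
    [0, 0, 0],
    [0, 0, 0],
  ],
  xyz=[
    [0, 0, 1.2],
    [0, 0, 2.5],
    [0, 0, 4],
    [0, 0, 5.1],
    [0, 0, 5.1],
    [0, 0, 5.1],
    [0, 0, 5.1],
    [0, 0, 5.1],
  ],
  jaw=[75, 75, 75, 75, 75, 45, 25, 25],
)

```text
time_s: 13.4
eef_pos: [0.6448, -0.1978, 0.0318]
eef_rot: [0.0, 0.994, 0.113, 0.001]
wrist_force: [0.0, -0.3, 2.4]
opening: 0.456
grasp_force: 61.9
```

```bash
python3 go.py "644 -197 90 -77"
python3 - <<'E'
import numpy as np
c=np.array([629.5,11]);a=np.radians(10.2);u=np.array([np.cos(a),np.sin(a)])
print(c-32*u,c+37*u)
E
python3 go.py "598 5.3 90 -79.8"
```

```text
t 13.4 pos [ 644.8 -197.8   31.8] yaw -77.0 open 0.456 grip 61.9 F [ 0.  -0.3  2.4] q [-0.47  0.64  1.46  0.    1.04  0.87] tip 0.019
644 -197 90 -77 -> xyz [-0.05 -0.09 -5.82] dr [ 0.01 -0.01  0.  ]
[598.00574054   5.33328831] [665.91523749  17.55213539]
t 13.4 pos [ 644.8 -197.8   31.8] yaw -77.0 open 0.456 grip 61.9 F [ 0.  -0.3  2.4] q [-0.47  0.64  1.46  0.    1.04  0.87] tip 0.019
598 5.3 90 -79.8 -> xyz [ 2.000e-02 -2.083e+01 -5.850e+00] dr [ 0.01 -0.01  0.47]
```

Request:
send_rows(
  dr=[
    [0, 0, 0],
    [0, 0, 0],
    [0, 0, 0.1],
    [0, 0, 0.2],
    [0, 0, 0.35],
    [0, 0, 0.47],
    [0, 0, 0.47],
    [0, 0, 0.47],
  ],
  xyz=[
    [0, 0, -2.5],
    [0, 0, -5.8],
    [0, -5, -5.8],
    [0, -10.4, -5.8],
    [0, -15.6, -5.8],
    [0, -20.8, -5.8],
    [0, -20.8, -5.8],
    [0, -20.8, -5.8],
  ],
  jaw=[25, 25, 25, 25, 25, 25, 25, 25],
)

```text
time_s: 14.4
eef_pos: [0.5969, 0.0054, 0.0884]
eef_rot: [0.0, 0.996, 0.089, -0.0]
wrist_force: [0.5, -1.4, -5.3]
opening: 0.456
grasp_force: 61.8
```

```bash
python3 go.py "598 5.3 35.8 -79.8"
python3 - <<'E'
from h import *
b=ctrl.camera('scene')[:,:,::-1]
f=lambda I,x,y:cv2.resize(I[y-50:y+50,x-50:x+50],(500,500),interpolation=cv2.INTER_CUBIC)
cv2.imwrite('pics/c6.png',f(b,260,200))
E
```

```text
t 14.4 pos [596.9   5.4  88.4] yaw -79.7 open 0.456 grip 61.8 F [ 0.5 -1.4 -5.3] q [-0.19  0.42  1.66 -0.    1.06  1.2 ] tip 0.019
598 5.3 35.8 -79.8 -> xyz [0.11 0.03 5.26] dr [0.   0.01 0.01]
```

View pics/c6.png

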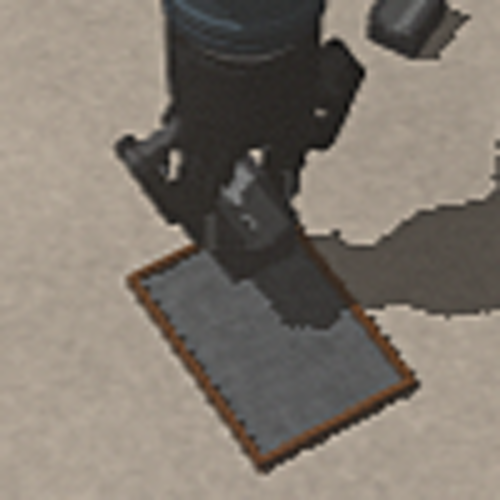

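The block hangs over the robot-side half of the tray, parallel to its sides. I'll lower it now.

Request:
send_rows(
  dr=[
    [0, 0, 0],
    [0, 0, 0],
    [0, 0, 0],
    [0, 0, 0],
    [0, 0, 0],
    [0, 0, 0],
    [0, 0, 0],
    [0, 0, 0],
  ],
  xyz=[
    [0, 0, 1.5],
    [0, 0, 3],
    [0, 0, 4.2],
    [0, 0, 5],
    [0, 0, 5.25],
    [0, 0, 5.25],
    [0, 0, 5.25],
    [0, 0, 5.25],
  ],
  jaw=[25, 25, 25, 25, 25, 25, 25, 25],
)

```text
time_s: 15.45
eef_pos: [0.5976, 0.0052, 0.0367]
eef_rot: [0.0, 0.996, 0.089, 0.0]
wrist_force: [0.4, 0.1, -4.6]
opening: 0.452
grasp_force: 61.8
```

```bash
python3 go.py "598 5.3 35.8 -79.8"
```

```text
t 15.45 pos [597.6   5.2  36.7] yaw -79.8 open 0.452 grip 61.8 F [ 0.4  0.1 -4.6] q [-0.19  0.5   1.67  0.    0.97  1.2 ] tip 0.019
598 5.3 35.8 -79.8 -> xyz [ 0.04 -0.    0.09] dr [ 0.   -0.01 -0.  ]
```

Request:
send_rows(
  dr=[
    [0, 0, 0],
    [0, 0, 0],
    [0, 0, 0],
    [0, 0, 0],
    [0, 0, 0],
    [0, 0, 0],
    [0, 0, 0],
    [0, 0, 0],
  ],
  xyz=[
    [0, 0, 0.1],
    [0, 0, 0.1],
    [0, 0, 0.1],
    [0, 0, 0.1],
    [0, 0, -1.5],
    [0, 0, -4],
    [0, 0, -6.5],
    [0, 0, -6.5],
  ],
  jaw=[25, 25, 55, 60, 60, 62, 62, 62],
)

```text
time_s: 16.45
eef_pos: [0.5996, 0.0048, 0.1049]
eef_rot: [0.001, 0.996, 0.089, 0.003]
wrist_force: [-0.1, -0.3, 0.3]
opening: 0.623
grasp_force: 0.0
```

```bash
python3 go.py "454 172 100 36" "454 172 70 36"
```

```text
t 16.45 pos [599.6   4.8 104.9] yaw -79.8 open 0.623 grip 0.0 F [-0.1 -0.3  0.3] q [-0.19  0.4   1.65 -0.    1.09  1.2 ] tip 0.019
454 172 100 36 -> xyz [-11.37 -19.03   0.38] dr [ 7.00e-02 -1.00e-02 -1.93e+01]
454 172 70 36 -> xyz [-11.39 -19.04   3.38] dr [ 7.00e-02 -1.00e-02 -1.93e+01]
```

Request:
send_rows(
  dr=[
    [0, 0, -1],
    [0, 0, -2],
    [0, 0, -3],
    [0, 0, -4.3],
    [0, 0, -4.3],
    [0, 0, -4.3],
    [0, 0, -4.3],
    [0, 0, -4.3],
  ],
  xyz=[
    [-2.3, -4, 0],
    [-5, -8.5, 0],
    [-7.7, -13, 0],
    [-10, -17, 1],
    [-11.2, -18.95, 2.7],
    [-11.2, -18.95, 2.7],
    [-11.2, -18.95, 2.7],
    [-11.2, -18.95, 2.7],
  ],
  jaw=[70, 70, 70, 70, 70, 70, 70, 70],
)

```text
time_s: 17.45
eef_pos: [0.4549, 0.1712, 0.075]
eef_rot: [0.0, 0.951, 0.308, 0.001]
wrist_force: [0.4, -0.5, 0.9]
opening: 0.699
grasp_force: 0.0
```

```bash
python3 go.py "454 172 25 -54"
python3 - <<'E'
from h import *
b=ctrl.camera('scene')[:,:,::-1]
f=lambda I,x,y:cv2.resize(I[y-40:y+40,x-40:x+40],(400,400),interpolation=cv2.INTER_CUBIC)
cv2.imwrite('pics/c7.png',np.hstack([f(b,264,210),f(b,291,145)]))
E
```

```text
t 17.45 pos [454.9 171.2  75. ] yaw -54.1 open 0.699 grip 0.0 F [ 0.4 -0.5  0.9] q [ 0.12  0.23  1.95 -0.    0.96  1.06] tip 0.019
454 172 25 -54 -> xyz [-0.03 -0.12  5.  ] dr [ 0.01 -0.01 -0.01]
```

View pics/c7.png

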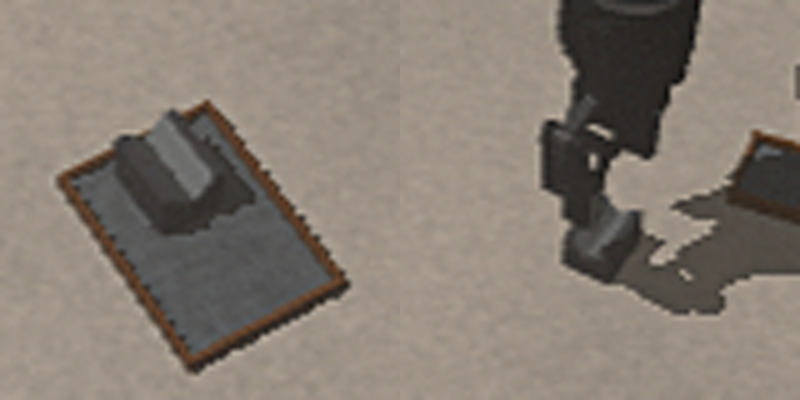

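The large V-block is flat and groove up in the upper-left half of the tray at crop pixel (175,165). The gripper stands over the small block with its fingers off the groove ends. I'll descend and close.

Request:
send_rows(
  dr=[
    [0, 0, 0],
    [0, 0, 0],
    [0, 0, 0],
    [0, 0, 0],
    [0, 0, 0],
    [0, 0, 0],
    [0, 0, 0],
    [0, 0, 0],
  ],
  xyz=[
    [0, -0.05, 1.2],
    [0, -0.05, 2.5],
    [0, -0.05, 4],
    [0, -0.05, 5.05],
    [0, -0.05, 5.05],
    [0, -0.05, 5.05],
    [0, -0.05, 5.05],
    [0, -0.05, 5.05],
  ],
  jaw=[70, 70, 70, 70, 70, 45, 25, 25],
)

```text
time_s: 18.5
eef_pos: [0.4538, 0.1724, 0.0244]
eef_rot: [0.0, 0.951, 0.309, 0.001]
wrist_force: [1.0, 0.1, 2.1]
opening: 0.45
grasp_force: 61.2
```

```bash
python3 go.py "454 172 85 -54" "667 17.7 85 -79.8"
```

```text
t 18.5 pos [453.8 172.4  24.4] yaw -54.0 open 0.45 grip 61.2 F [1.  0.1 2.1] q [0.12 0.33 1.97 0.   0.85 1.06] tip 0.019
454 172 85 -54 -> xyz [-0.    0.05 -6.06] dr [ 0.01 -0.01 -0.  ]
667 17.7 85 -79.8 -> xyz [ 8.17 25.05 -6.03] dr [ 0.   -0.01  4.3 ]
```

Request:
send_rows(
  dr=[
    [0, 0, 0],
    [0, 0, 0],
    [0, 0, 0.9],
    [0, 0, 1.8],
    [0, 0, 2.7],
    [0, 0, 3.6],
    [0, 0, 4.3],
    [0, 0, 4.3],
  ],
  xyz=[
    [0, 0, -2.5],
    [0, 0, -6.05],
    [1.6, 5, -6.05],
    [3.3, 10, -6.05],
    [4.9, 15, -6.05],
    [6.5, 20, -6.05],
    [8.17, 25.05, -6.05],
    [8.17, 25.05, -6.05],
  ],
  jaw=[25, 25, 25, 25, 25, 25, 25, 25],
)

```text
time_s: 19.5
eef_pos: [0.669, 0.0146, 0.084]
eef_rot: [0.0, 0.996, 0.087, 0.001]
wrist_force: [0.3, 0.3, -2.2]
opening: 0.452
grasp_force: 61.3
```

Request:
send_rows(
  dr=[
    [0, 0, 0],
    [0, 0, 0],
    [0, 0, 0],
    [0, 0, 0],
    [0, 0, 0],
    [0, 0, 0],
    [0, 0, 0],
    [0, 0, 0],
  ],
  xyz=[
    [0, 0, 0],
    [0, 0, 0.5],
    [0, 0, 2],
    [0, 0, 2],
    [0, 0, 2],
    [0, 0, 2],
    [0, 0, 2],
    [0, 0, 2],
  ],
  jaw=[25, 25, 25, 25, 25, 25, 25, 25],
)

```text
time_s: 20.5
eef_pos: [0.6667, 0.0175, 0.0646]
eef_rot: [0.0, 0.996, 0.089, 0.0]
wrist_force: [0.1, -0.3, -2.6]
opening: 0.449
grasp_force: 61.3
```

```bash
python3 go.py "667 17.7 28.4 -79.8"
python3 - <<'E'
from h import *
b=ctrl.camera('scene')[:,:,::-1]
f=lambda I,x,y:cv2.resize(I[y-40:y+40,x-40:x+40],(500,500),interpolation=cv2.INTER_CUBIC)
cv2.imwrite('pics/c8.png',f(b,264,210))
E
```

```text
t 20.5 pos [666.7  17.5  64.6] yaw -79.8 open 0.449 grip 61.3 F [ 0.1 -0.3 -2.6] q [-0.15  0.58  1.47 -0.    1.09  1.24] tip 0.019
667 17.7 28.4 -79.8 -> xyz [ 0.03 -0.01  3.62] dr [ 0. -0. -0.]
```

View pics/c8.png

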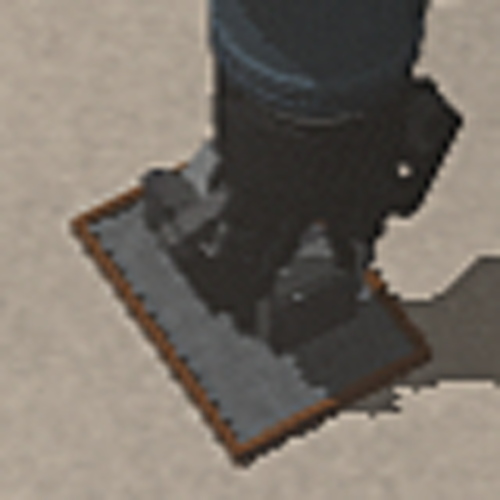

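The small block hangs over the tray's free half, about crop pixel (310,300). I'll lower, release and lift.

Request:
send_rows(
  dr=[
    [0, 0, 0],
    [0, 0, 0],
    [0, 0, 0],
    [0, 0, 0],
    [0, 0, 0],
    [0, 0, 0],
    [0, 0, 0],
    [0, 0, 0],
  ],
  xyz=[
    [0, 0, 1],
    [0, 0, 2],
    [0, 0, 3],
    [0, 0, 3.5],
    [0, 0, 3.6],
    [0, 0, 3.6],
    [0, 0, 3.6],
    [0, 0, 3.6],
  ],
  jaw=[25, 25, 25, 25, 25, 25, 25, 25],
)

```text
time_s: 21.55
eef_pos: [0.6667, 0.0176, 0.0285]
eef_rot: [0.0, 0.996, 0.089, 0.0]
wrist_force: [-0.9, -0.7, 0.5]
opening: 0.452
grasp_force: 61.6
```

Request:
send_rows(
  dr=[
    [0, 0, 0],
    [0, 0, 0],
    [0, 0, 0],
    [0, 0, 0],
    [0, 0, 0],
    [0, 0, 0],
    [0, 0, 0],
    [0, 0, 0],
  ],
  xyz=[
    [0, 0, 0],
    [0, 0, 0],
    [0, 0, 0],
    [0, 0, -1.5],
    [0, 0, -4],
    [0, 0, -7],
    [0, 0, -7],
    [0, 0, -7],
  ],
  jaw=[50, 58, 58, 58, 58, 58, 58, 58],
)

```text
time_s: 22.55
eef_pos: [0.6664, 0.0177, 0.0984]
eef_rot: [0.0, 0.996, 0.089, 0.0]
wrist_force: [-0.7, -0.9, 0.1]
opening: 0.579
grasp_force: 0.0
```

```bash
python3 go.py "636.5 203.5 100 -10.8" "636.5 203.5 70 -10.8"
```

```text
t 22.55 pos [666.4  17.7  98.4] yaw -79.8 open 0.579 grip 0.0 F [-0.7 -0.9  0.1] q [-0.15  0.54  1.46 -0.    1.14  1.24] tip 0.019
636.5 203.5 100 -10.8 -> xyz [  0.35 -18.82  -0.16] dr [  0.   -0.  -11.5]
636.5 203.5 70 -10.8 -> xyz [  0.35 -18.82   2.84] dr [  0.   -0.  -11.5]
```

Request:
send_rows(
  dr=[
    [0, 0, -1.7],
    [0, 0, -3.4],
    [0, 0, -5.1],
    [0, 0, -6.8],
    [0, 0, -8.5],
    [0, 0, -10.2],
    [0, 0, -11.5],
    [0, 0, -11.5],
  ],
  xyz=[
    [0, -3, 0],
    [0, -6.5, 0],
    [0.1, -10, 0],
    [0.2, -13.5, 0],
    [0.3, -17, 0],
    [0.35, -18.8, 1],
    [0.35, -18.8, 2.8],
    [0.35, -18.8, 2.8],
  ],
  jaw=[55, 55, 55, 55, 55, 55, 55, 55],
)

```text
time_s: 23.55
eef_pos: [0.6343, 0.2033, 0.0672]
eef_rot: [-0.002, 0.771, 0.637, -0.003]
wrist_force: [-0.0, 0.2, -0.9]
opening: 0.547
grasp_force: 0.0
```

Request:
send_rows(
  dr=[
    [0, 0, 0],
    [0, 0, 0],
    [0, 0, 0],
    [0, 0, 0],
    [0, 0, 0],
    [0, 0, 0],
    [0, 0, 0],
    [0, 0, 0],
  ],
  xyz=[
    [0, 0, 0],
    [0, 0, 0],
    [0, 0, 1],
    [0, 0, 1],
    [0, 0, 1],
    [0, 0, 1],
    [0, 0, 1],
    [0, 0, 1],
  ],
  jaw=[55, 55, 55, 55, 55, 55, 55, 55],
)

```text
time_s: 24.55
eef_pos: [0.6368, 0.2033, 0.0605]
eef_rot: [0.0, 0.771, 0.637, 0.0]
wrist_force: [-0.6, 0.1, 0.1]
opening: 0.551
grasp_force: 0.0
```

```bash
python3 go.py "636.5 203.5 25 -10.7"
python3 - <<'E'
from h import *
b=ctrl.camera('scene')[:,:,::-1]
f=lambda I,x,y:cv2.resize(I[y-40:y+40,x-40:x+40],(400,400),interpolation=cv2.INTER_CUBIC)
cv2.imwrite('pics/c9.png',np.hstack([f(b,264,210),f(b,328,190)]))
E
```

```text
t 24.55 pos [636.8 203.3  60.5] yaw -10.8 open 0.551 grip 0.0 F [-0.6  0.1  0.1] q [ 0.13  0.59  1.47 -0.    1.08  0.32] tip 0.019
636.5 203.5 25 -10.7 -> xyz [ 0.01 -0.03  3.55] dr [ 0.   -0.   -0.02]
```

View pics/c9.png

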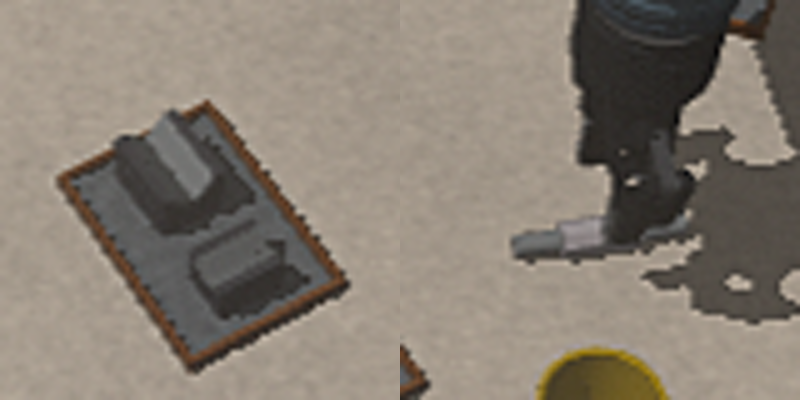

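Both V-blocks lie flat and apart in the tray. The gripper is over the plug handle and clear of the cup, so I'll descend and close.

Request:
send_rows(
  dr=[
    [0, 0, 0],
    [0, 0, 0],
    [0, 0, 0],
    [0, 0, 0],
    [0, 0, 0],
    [0, 0, 0],
    [0, 0, 0],
    [0, 0, 0],
  ],
  xyz=[
    [0, 0, 1],
    [0, 0, 2],
    [0, 0, 3],
    [0, 0, 3.55],
    [0, 0, 3.55],
    [0, 0, 3.55],
    [0, 0, 3.55],
    [0, 0, 3.55],
  ],
  jaw=[55, 55, 55, 55, 30, 8, 5, 5],
)

```text
time_s: 25.6
eef_pos: [0.6368, 0.2033, 0.025]
eef_rot: [0.0, 0.771, 0.637, 0.0]
wrist_force: [-0.7, 0.2, -1.5]
opening: 0.207
grasp_force: 59.8
```

```bash
python3 go.py "636.5 203.5 80 -10.7" "470.5 331 80 -42.5"
```

```text
t 25.6 pos [636.8 203.3  25. ] yaw -10.8 open 0.207 grip 59.8 F [-0.7  0.2 -1.5] q [0.13 0.64 1.47 0.   1.03 0.32] tip 0.019
636.5 203.5 80 -10.7 -> xyz [ 0.01 -0.03 -5.5 ] dr [ 0.   -0.   -0.02]
470.5 331 80 -42.5 -> xyz [  9.42 -18.73  -5.5 ] dr [ 0.   -0.    5.28]
```

Request:
send_rows(
  dr=[
    [0, 0, 0],
    [0, 0, 0],
    [0, 0, 1.1],
    [0, 0, 2.3],
    [0, 0, 3.5],
    [0, 0, 4.6],
    [0, 0, 5.28],
    [0, 0, 5.28],
  ],
  xyz=[
    [0, 0, -2.5],
    [0, 0, -5.5],
    [2.1, -4.2, -5.5],
    [4.3, -8.5, -5.5],
    [6.5, -12.8, -5.5],
    [8.5, -17, -5.5],
    [9.42, -18.7, -5.5],
    [9.42, -18.7, -5.5],
  ],
  jaw=[5, 5, 5, 5, 5, 5, 5, 5],
)

```text
time_s: 26.6
eef_pos: [0.4695, 0.3318, 0.0799]
eef_rot: [-0.0, 0.915, 0.404, -0.0]
wrist_force: [1.0, 0.4, -0.9]
opening: 0.211
grasp_force: 59.7
```

Request:
send_rows(
  dr=[
    [0, 0, 0],
    [0, 0, 0],
    [0, 0, 0],
    [0, 0, 0],
    [0, 0, 0],
    [0, 0, 0],
    [0, 0, 0],
    [0, 0, 0],
  ],
  xyz=[
    [0, 0, 0],
    [0, 0, 1],
    [0, 0, 2],
    [0, 0, 2],
    [0, 0, 2],
    [0, 0, 2],
    [0, 0, 2],
    [0, 0, 2],
  ],
  jaw=[5, 5, 5, 5, 5, 5, 5, 5],
)

```text
time_s: 27.6
eef_pos: [0.4708, 0.331, 0.0601]
eef_rot: [0.0, 0.915, 0.403, 0.0]
wrist_force: [0.5, 1.0, -1.9]
opening: 0.212
grasp_force: 59.7
```

```bash
python3 go.py "470.5 331 29 -42.5"
python3 - <<'E'
from h import *
b=ctrl.camera('scene')[:,:,::-1];a=ctrl.camera('top')[:,:,::-1]
f=lambda I,x,y:cv2.resize(I[y-40:y+40,x-40:x+40],(400,400),interpolation=cv2.INTER_CUBIC)
cv2.imwrite('pics/c10.png',np.hstack([f(b,340,140),f(a,118,250)]))
E
```

```text
t 27.6 pos [470.8 331.   60.1] yaw -42.5 open 0.212 grip 59.7 F [ 0.5  1.  -1.9] q [ 0.41  0.42  1.73 -0.    0.99  1.15] tip 0.019
470.5 331 29 -42.5 -> xyz [-0.02 -0.03  3.11] dr [ 0. -0.  0.]
```

View pics/c10.png

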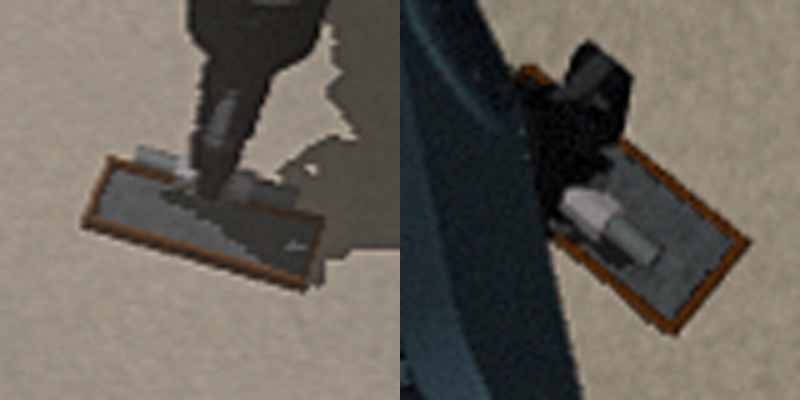

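The plug is parallel to the tray and above its middle, allowing for its height. I'll lower it, release and lift.

Request:
send_rows(
  dr=[
    [0, 0, 0],
    [0, 0, 0],
    [0, 0, 0],
    [0, 0, 0],
    [0, 0, 0],
    [0, 0, 0],
    [0, 0, 0],
    [0, 0, 0],
  ],
  xyz=[
    [0, 0, 1],
    [0, 0, 2],
    [0, 0, 2.8],
    [0, 0, 3.05],
    [0, 0, 3.05],
    [0, 0, 3.05],
    [0, 0, 3.05],
    [0, 0, 3.05],
  ],
  jaw=[5, 5, 5, 5, 5, 5, 5, 5],
)

```text
time_s: 28.7
eef_pos: [0.4707, 0.3309, 0.0293]
eef_rot: [0.0, 0.915, 0.403, 0.0]
wrist_force: [1.2, -0.3, -1.5]
opening: 0.214
grasp_force: 59.7
```

```bash
python3 go.py "470.5 331 29 -42.5"
```

```text
t 28.7 pos [470.7 330.9  29.3] yaw -42.5 open 0.214 grip 59.7 F [ 1.2 -0.3 -1.5] q [ 0.41  0.47  1.73 -0.    0.94  1.15] tip 0.019
470.5 331 29 -42.5 -> xyz [-0.01 -0.03  0.03] dr [ 0. -0.  0.]
```

Release with a small opening, lift, then move back out of the camera's view.

Request:
send_rows(
  dr=[
    [0, 0, 0],
    [0, 0, 0],
    [0, 0, 0],
    [0, 0, 0],
    [0, 0, 0],
    [0, 0, 0],
    [0, 0, 0],
    [0, 0, 0],
  ],
  xyz=[
    [0, 0, 0.03],
    [0, 0, 0.03],
    [0, 0, 0.03],
    [0, 0, 0.03],
    [0, 0, -1.5],
    [0, 0, -4],
    [0, 0, -8],
    [0, 0, -12],
  ],
  jaw=[5, 25, 35, 38, 38, 45, 60, 60],
)

```text
time_s: 29.7
eef_pos: [0.4708, 0.3309, 0.1516]
eef_rot: [0.0, 0.915, 0.403, 0.0]
wrist_force: [-0.1, 0.5, 0.1]
opening: 0.601
grasp_force: 0.0
```

```bash
python3 go.py "270 480 220 -42.5"
```

```text
t 29.7 pos [470.8 330.9 151.6] yaw -42.5 open 0.601 grip 0.0 F [-0.1  0.5  0.1] q [ 0.41  0.29  1.69 -0.    1.16  1.15] tip 0.019
270 480 220 -42.5 -> xyz [ -2.56 -24.87  -6.85] dr [ 0.   -0.01  0.  ]
```

Request:
send_rows(
  dr=[
    [0, 0, 0],
    [0, 0, 0],
    [0, 0, 0],
    [0, 0, 0],
    [0, 0, 0],
    [0, 0, 0],
    [0, 0, 0],
    [0, 0, 0],
  ],
  xyz=[
    [-0.4, -4, -2],
    [-0.8, -8, -4],
    [-1.2, -12, -6],
    [-1.6, -16, -6.8],
    [-2, -20, -6.8],
    [-2.5, -25, -6.8],
    [-2.5, -25, -6.8],
    [-2.5, -25, -6.8],
  ],
  jaw=[60, 60, 60, 60, 60, 60, 60, 60],
)

```text
time_s: 30.7
eef_pos: [0.2696, 0.4813, 0.2182]
eef_rot: [-0.0, 0.915, 0.403, 0.001]
wrist_force: [0.3, -0.5, -0.6]
opening: 0.597
grasp_force: 0.0
```

Run:
```python
from h import *
a=ctrl.camera('top')[:,:,::-1]; b=ctrl.camera('scene')[:,:,::-1]
f=lambda I,x,y:cv2.resize(I[y-40:y+40,x-40:x+40],(266,266),interpolation=cv2.INTER_CUBIC)
g=np.vstack([np.hstack([f(a,393,216),f(a,245,175),f(a,118,250)]),np.hstack([f(b,127,217),f(b,264,216),f(b,340,145)])])
cv2.imwrite('pics/c11.png',cv2.convertScaleAbs(g,alpha=1.4,beta=15))
a0=cv2.imread('pics/top0.png').astype(int)
d=np.abs(a.astype(int)-a0).sum(2); print('cup diff',d[98:140,175:210].mean(),'case diff',d[92:132,250:336].mean(),'bench',d[280:350,150:250].mean())
```

```text
cup diff 6.656462585034014 case diff 9.00029069767442 bench 7.676571428571428
```

View pics/c11.png

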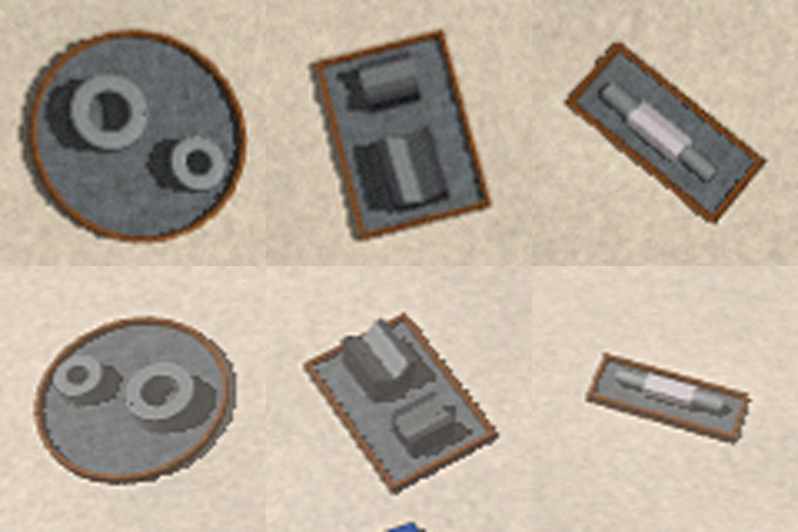

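All five gauges lie flat inside their lips, apart from each other. The cup and case have not moved: the image difference there is no more than noise.

```bash
python3 -c "
from bench import ctrl
print(ctrl.hand_in())"
```

```text
the job is handed in; nothing more can be done
None
```

All five gauges are in their trays, flat and apart, with the cup and caliper case left where they were; the job was handed in at about 31 s.

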